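# Shut and hasp the sugar jar in the cubby

## Task

Shut the empty glass sugar jar in the cubby: swing its wooden lid over and press it fully down until its spring catch holds it, and only then swing the steel hasp with the red thumb pad over the staple on the front of the jar and press it fully home in its catch. Leave the black gourd, the coasters, the spoon and the frosted sliding door where they are, then let go of everything.

Things in the scene. Friction and masses are not known exactly. Their poses are not given: they have to be found in the camera images.
- cubby: White melamine cubby fixed to the table, open at the top: 340 (its x, depth) x 640 (its y, width) mm, floor 18 mm thick, end panels 18 mm thick reaching 148 mm above the table, back rail at +x reaching 68 mm, two low aluminium door tracks along its -x edge. Origin: centre of its underside, on the table. Its -x side faces the robot.
- jar: Square clear glass jar, empty, 120 x 120 x 105 mm high, held immovably in a steel base clip (128 mm square) on the cubby floor. Origin: centre of its underside (18 mm above the table); z up. The lid's hinge line runs along the jar's y at the top of its +x side; the staple is in the middle of its -x side, the side towards the robot.
- staple (a point): Outermost point of the steel staple loop on the jar's -x side: 76 mm from the jar's centre plane, y 0, 77 mm above the jar's underside; the loop is 4 mm wide and 14 mm high. The hasp's small spring catch sits beside it at the jar's y = +24 mm.
- lid (a joint): Lid angle (rad): 0 = lying shut on the jar, grows as it opens upwards about the jar's +y axis, at most 1.9 (past upright). The lid is a wooden plate 121 mm long (hinge to front edge) x 120 mm wide x 10 mm thick, 0.18 kg; the hinge is stiff, so it stays where it is left. At the last 0.05 rad a spring ball resists (about 5 N at the front edge), then holds it shut.
- lid_hinge (a point): Point on the lid's hinge axis in the middle of its width, 60 mm along +x of the jar's origin and 105.5 mm above it; axes turn with the lid. The lid's underside passes through this axis. At angle a the lid runs from here along (-cos a, 0, sin a) in the jar's frame and its outer face looks along (sin a, 0, cos a).
- lid_front (a point): Point in the middle of the lid's outer face (the upper face when shut), 115 mm from the hinge axis; steel hasp leaf there is 36 mm wide, so the face is free beyond 18 mm to either side.
- hasp (a joint): Hasp angle relative to the lid (rad): 0 = hanging square to the lid, over the staple against the jar's front when the lid is shut; 1.57 = straight out in line with the lid; 3.14 = standing square off the lid's outer face; at most 3.6. Stiff hinge, stays where left; in the last 0.12 rad a spring ball resists with about 3 N, then holds it.
- hasp_hinge (a point): Middle of the hasp's hinge axis (along the jar's y): 127 mm from the lid's hinge and 5 mm above the lid's underside. Axes turn with the hasp: it runs 58 mm along its own -z, and its outer face looks along its own -x. The strap is 3 mm thick and 34 mm wide with a slot for the staple 24 to 44 mm from the hinge.
- hasp_pad (a point): Middle of the outer face of the hasp's red thumb pad (34 mm wide, 14 mm long, standing 19 mm off the strap, so farther out than the staple): 51 mm from the hasp's hinge.
- gourd: Loose black ceramic gourd, 148 mm tall, 84 mm across at its belly, 0.45 kg, standing on the cubby floor on one side of the jar. Origin: centre of its underside. Must not be shifted or tipped.
- coasters: Loose stack of cork coasters on a steel dish, 92 mm across, 36 mm high, on the other side of the jar. Origin: centre of its underside. Must not be shifted.
- spoon: Loose stainless spoon, 150 mm long, lying on the cubby floor in front of the jar along its own x. Must not be shifted.
- door_top (a point): Middle of the top edge of the frosted sliding door, a panel 200 mm wide, 5 mm thick, upright in the track at the cubby's -x edge, its top 134 mm above the table. Slides along the cubby's y; must stay where it is.
Not all that is in view belongs to the job. There is more than one size of the gourd; the job needs the middle-sized.

How it is judged:
By the outcome, as a careful person would: the job done as asked, in the order asked, and still so for the second after the job is handed in, with the robot touching nothing.
It also fails if it takes over 56 s, if anything falls off the work surface, if the arm or the gripper's body presses on something with over 40 N, if the wrist force passes 120 N, or if a joint passes its speed limit or range.

## Robot

A 6-joint arm with a two-finger parallel gripper is mounted at the origin on the work surface. World frame = base frame: x ahead of the robot, y to its left, z up, the work surface at z = 0. Lengths are in m, angles in rad, forces in N, time in s.
With the tool pointing down it reaches from about 0.425 to 0.95 m from the base axis. Payload 3.5 kg.
Tool frame: the origin (TCP) lies midway between the tips of the shut fingers; the grasp point (between the pads) lies 19 mm behind it; z points along the fingers, y is the line along which they close (so a half turn about z gives the same grasp; the last joint's range is limited). The gripper opens to 85 mm and grips with 20 to 120 N. Pads are 22 mm wide; open, the fingers measure 114 mm over their backs; the gripper's body (76 mm by 85 mm) begins 54 mm behind the grasp point. The pads swing forward as they close: fully open they stand 13 mm farther back than shut.
Start: joints at [-1.398, 0.286, 1.577, -0, 1.279, -0.15], TCP at [0.214, -0.64, 0.231] pointing down, gripper open.
Joint ranges: [-2.77, 2.77], [-0.9, 2.22], [0.21, 2.48], [-1.53, 4.67], [0.24, 2.81], [-2.84, 2.84]. Speed limits (rad/s): [2.79, 2.79, 3.14, 3.14, 3.14, 3.14].

## Interface

Orientations are given as a unit quaternion [x, y, z, w].
In Python, from plant import ctrl gives the robot as it stands. The module is installed in compiled form; this text tells all that it offers.
- The arm moves only by the shell command python3 -m inch 'ROWS' [FORCE]. ROWS is JSON, a list of rows, each a list of 5 numbers: the closure, from 0 (fully open) to 1 (shut), then the shift along the tool's x, y, z in m, then the turn about the tool's z in degrees. A call has 1 to 5 rows; each row is the pose to reach, as a shift and turn from the pose commanded when the call began, along the tool's axes at that moment; what a row does not reach only later rows make up. A row lasts 1/12 s, in which the tool goes at most 41.7 mm and 7.16 degrees, less where a joint would pass 70% of its speed; a pose out of reach is approached as far as the arm can. A call with a gripper value outside its range is refused whole. The fingers move at their own pace and stop on an object; FORCE is the grip in N (left out, the last holds). Time passes only in rows, so rows that repeat a pose let the fingers close. It gives the time, the measured TCP pose, the force, the opening and the grip force at its end, in the units of the state.
- ctrl.get_state(): the state, without advancing time (a new reading comes with each control period).
- ctrl.read_camera(name): name is "scene" or "top"; returns a dict with "pixels" (384x512x3 uint8, red, green, blue), "depth" (384x512 float32, m along the optical axis (not along the pixel's ray), 0 where there is no reading), "fx", "fy", "cx", "cy" (pixels), "xyz" and "rotation" of the camera in the world. Camera axes: x right, y down, z forward; pixel columns grow to the right and rows downward; lengths in m; the calibration is good to about 2 mm. A picture is of the moment at which its call begins.
- ctrl.sign_off(): hands the job in; it is judged then, once.
Trained networks look in a picture, given as the dict that the camera call returned (one of the last four; its "shot" number tells which), for a name from the list of things; names that differ only in an ending like _2 or _b are one class to them, and where a whole thing is asked for, a point or a joint stands for the part that bears it (a point fixed in the world has none). Each returns a list of dicts, best first, with "score" (0 to 1); they miss things now and then, are a little off and sometimes report something else, mostly with a low value. They report only what shows in the picture. A call takes as long as a camera call. They do not tell look-alikes from the thing itself.
- ctrl.spot_in(query, picture): "at" ([column, row] in pixels, amid what is visible of it).
- ctrl.tip_of(query, picture): "at" ([column, row] in pixels: a listed point, or the origin of a listed thing).
The state is a dict: "time": time; "qpos": joint angles; "dq": joint speeds; "joint_efforts": joint torques, N m; "eef_pos": TCP position; "tcp_rot": TCP orientation; "contact_force": force on the tool from outside, world axes, zero at the start; "wrist_torque": the same for the moment, N m; "opening": opening from 0.0 (shut) to 1.0 (fully open); "finger_force": force on a finger pad.
Only numpy, scipy, OpenCV 4.12 (cv2) and the standard library are available. Lean on these libraries where they do the work, as an engineer would, in place of code of your own. Each camera call takes 0.05 s, during which the arm holds its last target. There are 200 camera calls.

## Working session

There is one attempt and no reset: what is moved stays moved. The work goes in short steps, Python scripts to look and compute and a shell command to move; the robot and the scene stay as the last step left them, time stands still between calls to the robot, and variables do not carry over. Pictures are saved under pics/ and viewed, at most 10 in all, crops included, and the job is handed in when it is done.

```bash
mkdir -p pics
cat > h.py <<'E'
import numpy as np, cv2
from plant import ctrl
def shot(name,save=None):
    p=ctrl.read_camera(name)
    if save: cv2.imwrite('pics/'+save,np.ascontiguousarray(p['pixels'][:,:,::-1]))
    return p
def world(p,at,z=None):
    c,r=at; 
    d=np.array([(c-p['cx'])/p['fx'],(r-p['cy'])/p['fy'],1.])
    R=np.array(p['rotation']).reshape(3,3) if np.size(p['rotation'])==9 else None
    if R is None:
        from scipy.spatial.transform import Rotation as Q; R=Q.from_quat(p['rotation']).as_matrix()
    w=R@d; o=np.array(p['xyz'])
    if z is not None: return o+w*(z-o[2])/w[2]
    ci,ri=int(round(c)),int(round(r))
    w_=p['depth'][max(0,ri-1):ri+2,max(0,ci-1):ci+2]; w_=w_[w_>0]
    return o+w*np.median(w_) if len(w_) else None
E
python3 - <<'E'
from h import *
np.set_printoptions(precision=3,suppress=True)
for n in('scene','top'):
    p=shot(n,n+'1.png'); print(n,p['xyz'],p['fx'])
    for q in ['cubby','jar','staple','lid_hinge','lid_front','hasp_hinge','hasp_pad','gourd','coasters','spoon','door_top']:
        print(q,[(np.round(d['at']),round(d['score'],2),world(p,d['at'])) for d in ctrl.tip_of(q,p)[:3]])
s=ctrl.get_state(); print(s['eef_pos'],s['tcp_rot'],s['time'])
E
```

```text
scene [ 1.006 -0.667  0.88 ] 423.8610376473877
cubby [(array([277., 196.]), 0.75, array([ 0.612, -0.052,  0.09 ])), (array([298., 177.]), 0.34, array([0.633, 0.009, 0.121]))]
jar [(array([274., 196.]), 0.7, array([ 0.604, -0.053,  0.083]))]
staple [(array([255., 161.]), 0.79, array([ 0.509, -0.009,  0.12 ])), (array([208., 155.]), 0.37, array([0.299, 0.028, 0.   ]))]
lid_hinge [(array([295., 176.]), 0.85, array([ 0.637, -0.014,  0.146]))]
lid_front [(array([308., 143.]), 0.62, array([ 0.655, -0.003,  0.253]))]
hasp_hinge [(array([306., 144.]), 0.71, array([ 0.652, -0.008,  0.253]))]
hasp_pad [(array([331., 148.]), 0.68, array([0.593, 0.268, 0.019]))]
gourd [(array([234., 338.]), 0.84, array([ 0.749, -0.395,  0.049])), (array([155., 307.]), 0.72, array([ 0.588, -0.452,  0.082])), (array([247., 222.]), 0.56, array([ 0.592, -0.15 ,  0.066]))]
coasters [(array([248., 222.]), 0.3, array([ 0.593, -0.149,  0.066]))]
spoon [(array([242., 176.]), 0.62, array([ 0.461, -0.005,  0.031]))]
door_top [(array([254., 161.]), 0.16, array([ 0.508, -0.012,  0.121]))]
top [ 0.373 -0.122  1.015] 406.31237
[... 361 characters left out ...]
167.]), 0.48, array([0.623, 0.005, 0.144]))]
hasp_hinge [(array([206., 139.]), 0.63, array([0.65 , 0.002, 0.249]))]
hasp_pad [(array([207., 115.]), 0.66, array([0.691, 0.001, 0.275]))]
gourd [(array([380., 229.]), 0.92, array([ 0.529, -0.395,  0.099])), (array([369., 158.]), 0.92, array([ 0.708, -0.374,  0.059])), (array([261., 207.]), 0.67, array([ 0.549, -0.12 ,  0.124]))]
coasters [(array([163., 202.]), 0.64, array([0.551, 0.116, 0.051]))]
spoon [(array([206., 244.]), 0.59, array([0.464, 0.003, 0.029]))]
door_top [(array([235., 260.]), 0.91, array([ 0.432, -0.071,  0.016])), (array([207., 169.]), 0.46, array([0.621, 0.008, 0.137]))]
[ 0.214 -0.64   0.231] [ 0.987  0.161 -0.    -0.   ] 1.2
```

View pics/scene1.png

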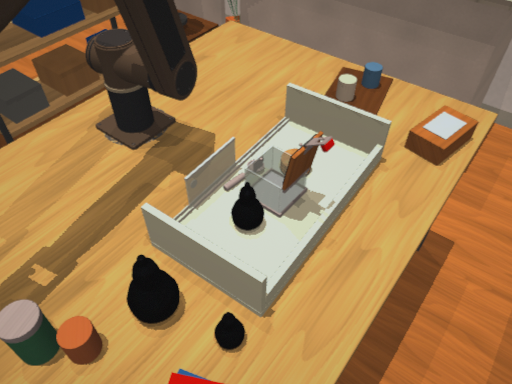

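View pics/top1.png

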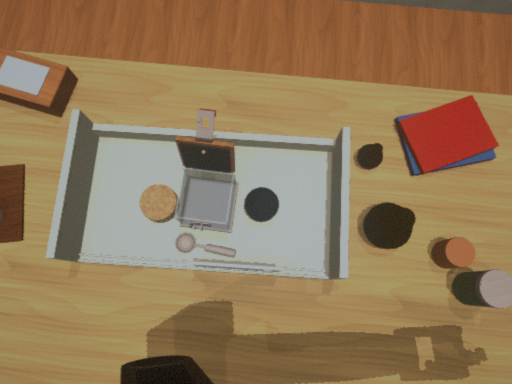

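Scene view: the jar is at (277,185) with its open lid at (300,160) and the red pad at (328,146). The middle gourd is at (247,210), inside the cubby. The look-alike gourds, large at (153,292) and small at (230,332), are outside it. Top view: jar (208,200), coasters (158,202), spoon (206,246), and the door edge in row ~265, columns 195–275, directly in front of the jar. Next I'll measure yaw, angles and door clearance from depth.

```bash
cat >> h.py <<'E'
np.set_printoptions(precision=4,suppress=True)
def cloud(p):
    v,u=np.mgrid[0:384,0:512]; D=p['depth'].astype(float)
    c=np.stack([(u-p['cx'])/p['fx']*D,(v-p['cy'])/p['fy']*D,D],-1)
    R=np.array(p['rotation'])
    if R.size==4:
        from scipy.spatial.transform import Rotation as Q; R=Q.from_quat(R).as_matrix()
    w=c@R.T+np.array(p['xyz']); w[D==0]=np.nan; return w
E
python3 - <<'E'
from h import *
a=shot('scene'); t=shot('top')
for n,p in(('s',a),('t',t)):
    w=cloud(p); x,y,z=w[...,0],w[...,1],w[...,2]; col=p['pixels'].astype(int)
    red=(col[...,0]>150)&(col[...,1]<60)&(x>.55)&(x<.8)&(abs(y)<.1)&(z>.2)
    print(n,'red',red.sum(),w[red].mean(0) if red.any() else'', w[red].min(0),w[red].max(0))
    m=(x>.58)&(x<.70)&(abs(y-.005)<.075)&(z>.15)&(z<.24)&~red
    P=w[m]; 
    if len(P)>20:
        for _ in range(3):
            c0=P.mean(0);n_=np.linalg.svd(P-c0,full_matrices=False)[2][2]; d=(P-c0)@n_; P=P[abs(d)<.006]
        print('lid',len(P),c0,n_,P.min(0),P.max(0))
    m=(x>.36)&(x<.49)&(y>-.25)&(y<.1)&(z>.1)&(z<.142); P=w[m]; print('door',len(P), P.min(0) if len(P) else'',P.max(0) if len(P) else '',np.median(P,0) if len(P) else '')
    if len(P)>10: print(np.polyfit(P[:,1],P[:,0],1))
    for s in(1,-1):
        m=(z>.142)&(z<.156)&(x>.35)&(x<.8)&(s*y>.2)&(s*y<.36);P=w[m]
        if len(P)>10: print('panel',s,len(P),np.polyfit(P[:,0],P[:,1],1),P.min(0),P.max(0))
    m=(x>.69)&(x<.82)&(abs(y)<.3)&(z>.06)&(z<.076);P=w[m]
    if len(P)>10: print('rail',len(P),np.polyfit(P[:,1],P[:,0],1))
# top cam projections at known heights
for q,z in(('staple',.095),('lid_hinge',.1235),('spoon',.025),('coasters',.054),('door_top',.134),('jar',.018)):
    print(q,[(world(t,d['at'],z),round(d['score'],2)) for d in ctrl.tip_of(q,t)[:2]],[(world(a,d['at'],z),round(d['score'],2)) for d in ctrl.tip_of(q,a)[:2]])
I=np.hstack([cv2.resize(a['pixels'][115:245,170:350],None,fx=4,fy=4)]); cv2.imwrite('pics/c1.png',I[:,:,::-1])
I=cv2.resize(t['pixels'][95:285,130:300],None,fx=3.1,fy=3.1); cv2.imwrite('pics/c2.png',I[:,:,::-1])
E
```

```text
s red 61 [0.7041 0.0025 0.2694] [ 0.7    -0.0125  0.2621] [0.7089 0.0189 0.2755]
lid 531 [ 0.6448 -0.0095  0.1956] [-0.9845  0.0544  0.1669] [ 0.6295 -0.0562  0.15  ] [0.6558 0.0649 0.2399]
door 611 [ 0.4066 -0.1795  0.1001] [0.4211 0.0216 0.1361] [ 0.416  -0.0895  0.1208]
[-0.0291  0.4133]
panel 1 538 [0.0301 0.2995] [0.3906 0.3017 0.142 ] [0.7307 0.3337 0.1512]
panel -1 1216 [ 0.0303 -0.3212] [ 0.4107 -0.3174  0.142 ] [ 0.7496 -0.2884  0.1515]
rail 1406 [-0.0321  0.7325]Traceback (most recent call last):
  File "<stdin>", line 6, in <module>
    return umr_minimum(a, axis, None, out, keepdims, initial, where)
ValueError: zero-size array to reduction operation minimum which has no identity
```

```bash
python3 - <<'E'
from h import *
a=shot('scene'); t=shot('top')
for q,z in(('staple',.095),('lid_hinge',.1235),('spoon',.025),('coasters',.054),('door_top',.134)):
    print(q,[(world(t,d['at'],z),round(d['score'],2)) for d in ctrl.tip_of(q,t)[:1]],[(world(a,d['at'],z),round(d['score'],2)) for d in ctrl.tip_of(q,a)[:1]])
I=cv2.resize(a['pixels'][115:245,170:350],None,fx=4,fy=4); cv2.imwrite('pics/c1.png',np.ascontiguousarray(I[:,:,::-1]))
E
python3 -m inch '[[1,0,0,-0.04,7],[1,0,0,-0.08,14],[1,0,0,-0.12,21],[1,0,0,-0.15,21.7],[1,0,0,-0.15,21.7]]' 40
```

```text
staple [(array([0.4845, 0.0032, 0.095 ]), 0.56)] [(array([0.4889, 0.0116, 0.095 ]), 0.64)]
lid_hinge [(array([0.6312, 0.0069, 0.1235]), 0.72)] [(array([0.6328, 0.0033, 0.1235]), 0.61)]
spoon [(array([0.4578, 0.0021, 0.025 ]), 0.68)] [(array([0.5791, 0.0985, 0.025 ]), 0.71)]
coasters [(array([0.5498, 0.1195, 0.054 ]), 0.62)] [(array([0.6073, 0.2252, 0.054 ]), 0.64)]
door_top [(array([ 0.4141, -0.0807,  0.134 ]), 0.6)] [(array([ 0.3922, -0.0624,  0.134 ]), 0.55)]
time: 2.32
eef_pos: [0.2146, -0.6422, 0.3921]
tcp_rot: [1.0, -0.028, 0.002, 0.008]
contact_force: [0.7, 0.2, 1.0]
opening: 0.301
finger_force: 0.0
```

View pics/c1.png

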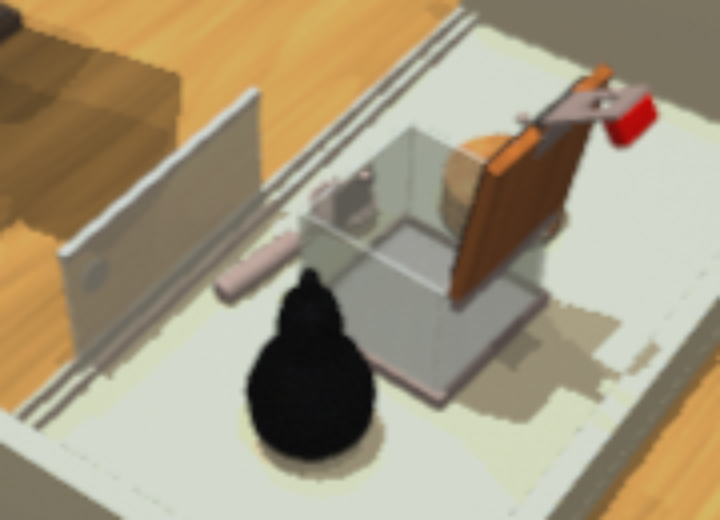

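Crop: jar at (420,260) with the lid open past upright. The hasp with the red pad, at (632,118), points away behind it. The black gourd at (312,390) in the cubby, close beside the jar, is the middle-sized one. Moving on: go high over, then behind the lid on its +y side, clear of the hasp.

```bash
python3 -m inch '[[1,0.0216,-0.0336,0,0],[1,0.0432,-0.0672,0,0],[1,0.0648,-0.1008,0,0],[1,0.0864,-0.1344,0,0],[1,0.108,-0.168,0,0]]' |head -2
python3 -m inch '[[1,0.0216,-0.0336,0,0],[1,0.0432,-0.0672,0,0],[1,0.0648,-0.1008,0,0],[1,0.0864,-0.1344,0,0],[1,0.108,-0.168,0,0]]' |head -2
python3 -m inch '[[1,0.0216,-0.0336,0,0],[1,0.0432,-0.0672,0,0],[1,0.0648,-0.1008,0,0],[1,0.0864,-0.1344,0,0],[1,0.108,-0.168,0,0]]' |head -2
python3 -m inch '[[1,0.0216,-0.0336,0,0],[1,0.0432,-0.0672,0,0],[1,0.0648,-0.1008,0,0],[1,0.0864,-0.1344,0,0],[1,0.108,-0.168,0,0]]' |head -2
python3 -m inch '[[1,0.0125,-0.02,0,0],[1,0.025,-0.04,0,0],[1,0.025,-0.04,0,0],[1,0.025,-0.04,0,0],[1,0.025,-0.04,0,0]]'
```

```text
time: 2.73
eef_pos: [0.332, -0.4768, 0.381]
time: 3.15
eef_pos: [0.4493, -0.3149, 0.3813]
time: 3.57
eef_pos: [0.5666, -0.1531, 0.3813]
time: 3.98
eef_pos: [0.6839, 0.0086, 0.3811]
time: 4.4
eef_pos: [0.71, 0.0447, 0.3809]
tcp_rot: [1.0, -0.028, -0.0, 0.0]
contact_force: [-0.7, -0.4, -0.8]
opening: -0.003
finger_force: 0.0
```

```bash
python3 -m inch '[[1,0,0,0.04,0],[1,0,0,0.08,0],[1,0,0,0.12,0],[1,0,0,0.151,0],[1,0,0,0.151,0]]'
python3 -m inch '[[1,-0.015,0,0,0],[1,-0.03,0,0,0],[1,-0.04,0,0,0],[1,-0.045,0,0,0],[1,-0.045,0,0,0]]'
python3 - <<'E'
from h import *
a=shot('scene'); I=cv2.resize(a['pixels'][95:245,200:380],None,fx=4,fy=4); cv2.imwrite('pics/c2.png',np.ascontiguousarray(I[:,:,::-1]))
E
```

```text
time: 4.82
eef_pos: [0.7059, 0.0438, 0.221]
tcp_rot: [1.0, -0.029, -0.007, -0.0]
contact_force: [-1.4, 0.4, -1.7]
opening: -0.002
finger_force: 0.0
time: 5.23
eef_pos: [0.6653, 0.047, 0.2331]
tcp_rot: [1.0, -0.028, 0.002, 0.0]
contact_force: [-0.0, 0.3, -0.0]
opening: -0.001
finger_force: 0.0
```

View pics/c2.png

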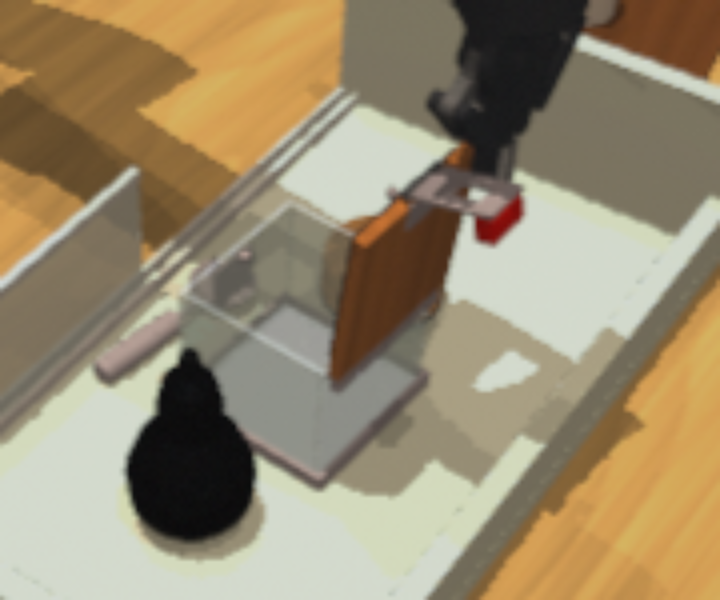

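Picture c2 shows the shut fingers at (495,160), just behind the lid's +y corner and clear of the red pad at (498,215). Now the sweep.

```bash
python3 -m inch '[[1,-0.0095,0,-0.002,0],[1,-0.019,0,-0.0034,0],[1,-0.0285,0,-0.004,0],[1,-0.038,0,-0.0034,0],[1,-0.048,0,-0.002,0]]'
python3 -m inch '[[1,-0.009,0,0.002,0],[1,-0.018,0,0.005,0],[1,-0.027,0,0.008,0],[1,-0.036,0,0.013,0],[1,-0.044,0,0.018,0]]'
python3 - <<'E'
from h import *
a=shot('scene'); I=cv2.resize(a['pixels'][95:245,180:360],None,fx=4,fy=4); cv2.imwrite('pics/c3.png',np.ascontiguousarray(I[:,:,::-1]))
E
```

```text
time: 5.7
eef_pos: [0.6169, 0.0503, 0.2332]
tcp_rot: [1.0, -0.028, 0.001, 0.0]
contact_force: [1.1, -1.9, 0.7]
opening: -0.001
finger_force: 0.9
time: 6.12
eef_pos: [0.5723, 0.053, 0.2141]
tcp_rot: [1.0, -0.028, -0.0, -0.0]
contact_force: [-0.4, -0.7, 1.8]
opening: 0.004
finger_force: 0.8
```

View pics/c3.png

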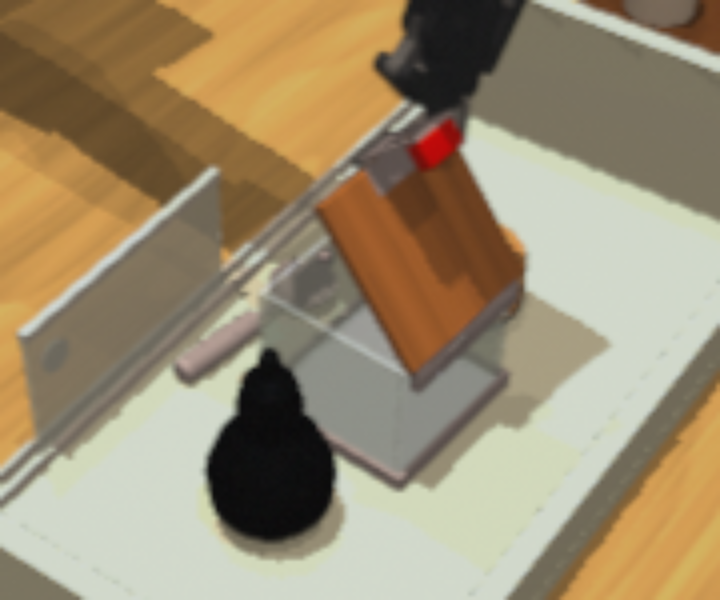

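c3: the lid is at about 50° and the finger is on its far corner. The hasp is free, with the red pad at (437,143). Continuing down.

```bash
python3 -m inch '[[1,-0.0075,0,0.006,0],[1,-0.015,0,0.012,0],[1,-0.021,0,0.0195,0],[1,-0.027,0,0.027,0],[1,-0.032,0,0.035,0]]'
python3 -m inch '[[1,-0.005,0,0.0087,0],[1,-0.0085,0,0.0177,0],[1,-0.0115,0,0.0267,0],[1,-0.0135,0,0.035,0],[1,-0.014,0,0.038,0]]'
```

```text
time: 6.58
eef_pos: [0.5405, 0.0547, 0.1782]
tcp_rot: [1.0, -0.028, -0.001, -0.0]
contact_force: [-0.7, -1.4, 0.7]
opening: 0.002
finger_force: 0.5
time: 7.0
eef_pos: [0.5266, 0.0559, 0.1401]
tcp_rot: [1.0, -0.028, -0.001, -0.001]
contact_force: [-2.9, 1.5, 2.3]
opening: 0.0
finger_force: 1.4
```

```bash
python3 -m inch '[[1,0,0,0.003,0],[1,0,0,0.005,0],[1,0,0,0.007,0],[1,0,0,0.008,0],[1,0,0,0.008,0]]'
python3 -m inch '[[1,0,0,0.002,0],[1,0,0,0.003,0],[1,0,0,0.004,0],[1,0,0,0.004,0],[1,0,0,0.004,0]]'
```

```text
time: 7.42
eef_pos: [0.5282, 0.0553, 0.1345]
tcp_rot: [1.0, -0.028, 0.001, 0.0]
contact_force: [-2.3, 0.6, 5.2]
opening: 0.001
finger_force: 2.7
time: 7.83
eef_pos: [0.5291, 0.0553, 0.1333]
tcp_rot: [1.0, -0.028, 0.001, 0.0]
contact_force: [-6.9, 2.9, 15.8]
opening: 0.0
finger_force: 7.5
```

```bash
python3 -m inch '[[1,0,0,0.002,0],[1,0,0,0.003,0],[1,0,0,0.003,0]]'
python3 -m inch '[[1,0,0,-0.02,0],[1,0,0,-0.06,0],[1,0,0,-0.1,0],[1,0,0,-0.134,0],[1,0,0,-0.134,0]]'
python3 - <<'E'
from h import *
a=shot('scene'); t=shot('top')
I=cv2.resize(a['pixels'][95:245,180:360],None,fx=4,fy=4); cv2.imwrite('pics/c4.png',np.ascontiguousarray(I[:,:,::-1]))
for n,p in(('s',a),('t',t)):
    w=cloud(p); x,y,z=w[...,0],w[...,1],w[...,2]; col=p['pixels'].astype(int)
    red=(col[...,0]>140)&(col[...,1]<70)&(x>.4)&(x<.65)&(abs(y)<.1)&(z>.1)
    if red.any(): print(n,'red',red.sum(),w[red].mean(0), w[red].min(0),w[red].max(0))
    m=(x>.5)&(x<.62)&(y>-.05)&(y<-.02)&(z>.11)&(z<.16); P=w[m]
    if len(P)>10: print('lid',len(P),np.polyfit(P[:,0],P[:,2],1),np.median(P,0),P.min(0),P.max(0))
    m=(x>.38)&(x<.6)&(abs(y-.01)<.03)&(z>.14)&(z<.2); print('hasp',m.sum(),w[m].min(0) if m.any() else '',w[m].max(0) if m.any() else'')
E
```

```text
time: 8.08
eef_pos: [0.5293, 0.0554, 0.133]
tcp_rot: [1.0, -0.028, 0.001, 0.001]
contact_force: [-12.3, 2.6, 29.1]
opening: -0.001
finger_force: 14.0
time: 8.5
eef_pos: [0.5319, 0.0549, 0.2697]
tcp_rot: [1.0, -0.028, 0.008, 0.001]
contact_force: [1.0, -0.1, 1.1]
opening: 0.002
finger_force: 0.0
s red 67 [0.5315 0.0074 0.1744] [ 0.5226 -0.0085  0.168 ] [0.5398 0.0257 0.1793]
lid 420 [0.0277 0.1161] [ 0.5584 -0.0369  0.1323] [ 0.5013 -0.05    0.1102] [ 0.6198 -0.02    0.1359]
hasp 130 [ 0.5033 -0.0091  0.1418] [0.5398 0.0266 0.1812]
t red 71 [0.5323 0.009  0.1745] [ 0.5267 -0.0062  0.1685] [0.5394 0.027  0.1787]
lid 716 [0.0186 0.1214] [ 0.5581 -0.0353  0.1321] [ 0.5013 -0.05    0.1107] [ 0.62   -0.0201  0.1375]
hasp 293 [ 0.5017 -0.0064  0.1404] [0.5408 0.0281 0.1814]
```

View pics/c4.png

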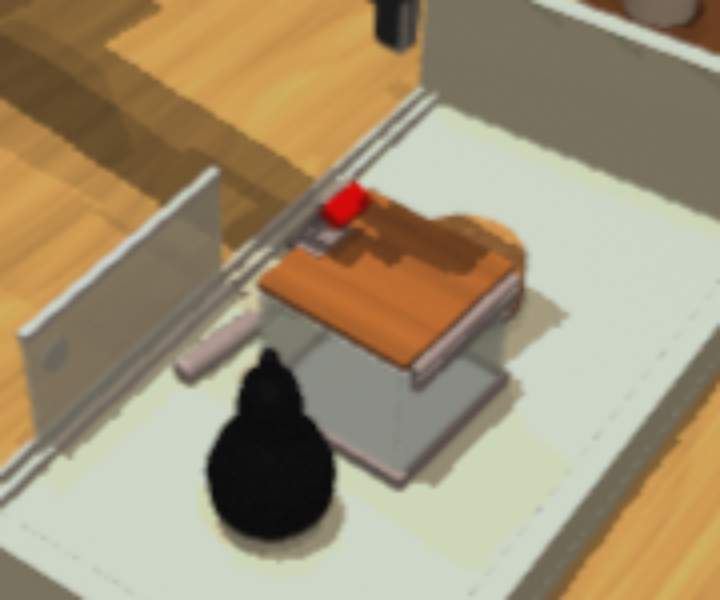

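c4: the lid lies flat and shut (top at 0.132–0.133 m). The hasp stands up above the front edge, with the red pad at (345,203), world (0.532, 0.008, 0.1745). Now I'll go behind the pad on the centreline and swing it over.

```bash
python3 -m inch '[[1,0.03,0.02,0,0],[1,0.051,0.045,0,0],[1,0.051,0.045,0.04,0],[1,0.051,0.045,0.08,0],[1,0.051,0.045,0.0955,0]]'
python3 -m inch '[[1,0,0,0,0],[1,-0.015,0,0,0],[1,-0.03,0,0,0],[1,-0.037,0,0,0],[1,-0.043,0,-0.003,0]]'
python3 -m inch '[[1,-0.006,0,-0.003,0],[1,-0.015,0,-0.007,0],[1,-0.024,0,-0.011,0],[1,-0.035,0,-0.012,0],[1,-0.046,0,-0.012,0]]'
python3 - <<'E'
from h import *
a=shot('scene')
I=cv2.resize(a['pixels'][95:245,180:360],None,fx=4,fy=4); cv2.imwrite('pics/c5.png',np.ascontiguousarray(I[:,:,::-1]))
E
```

```text
time: 9.02
eef_pos: [0.5717, 0.0076, 0.1561]
tcp_rot: [1.0, -0.029, -0.006, -0.001]
contact_force: [-1.1, 0.9, -0.9]
opening: 0.001
finger_force: 0.0
time: 9.43
eef_pos: [0.5326, 0.0101, 0.168]
tcp_rot: [1.0, -0.028, 0.0, 0.0]
contact_force: [0.2, -0.2, 0.3]
opening: 0.001
finger_force: 0.3
time: 9.85
eef_pos: [0.4873, 0.0126, 0.1811]
tcp_rot: [1.0, -0.028, 0.001, 0.0]
contact_force: [-0.3, -0.1, 0.2]
opening: -0.003
finger_force: 0.2
```

View pics/c5.png

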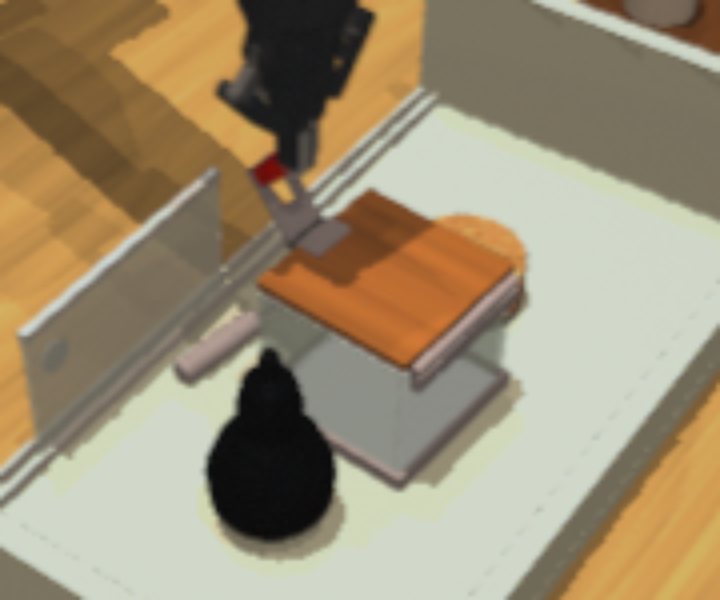

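c5: the hasp is swung forward to h≈2.4, and the finger is on the red pad at (270,170). Continuing over the top and down.

```bash
python3 -m inch '[[1,-0.01,0,0.005,0],[1,-0.018,0,0.012,0],[1,-0.026,0,0.021,0],[1,-0.033,0,0.031,0],[1,-0.036,0,0.036,0]]'
python3 -m inch '[[1,-0.002,0,0.006,0],[1,-0.004,0,0.012,0],[1,-0.005,0,0.018,0],[1,-0.005,0,0.024,0],[1,-0.004,0,0.031,0]]'
python3 - <<'E'
from h import *
a=shot('scene')
I=cv2.resize(a['pixels'][95:245,180:360],None,fx=4,fy=4); cv2.imwrite('pics/c6.png',np.ascontiguousarray(I[:,:,::-1]))
E
```

```text
time: 10.32
eef_pos: [0.4495, 0.0149, 0.1421]
tcp_rot: [1.0, -0.028, -0.001, -0.0]
contact_force: [0.1, 0.7, 0.6]
opening: 0.002
finger_force: 0.1
time: 10.73
eef_pos: [0.4476, 0.0148, 0.1126]
tcp_rot: [1.0, -0.028, 0.0, 0.0]
contact_force: [0.4, 0.4, 0.2]
opening: -0.001
finger_force: 0.3
```

View pics/c6.png

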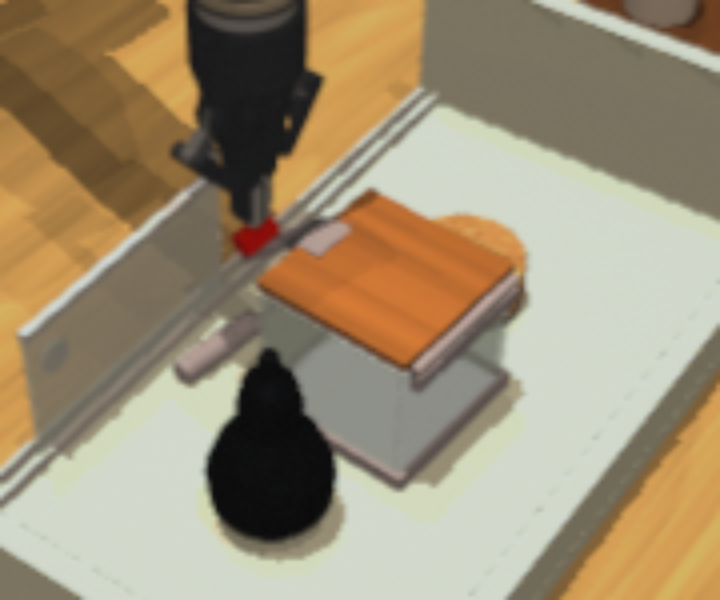

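c6: the hasp is below horizontal with the finger on the red pad at (257,238); door, spoon and gourd are untouched.

```bash
python3 -m inch '[[1,0.002,0,0.005,0],[1,0.004,0,0.01,0],[1,0.009,0,0.017,0],[1,0.013,0,0.02,0],[1,0.016,0,0.023,0]]'
python3 -m inch '[[1,0.002,0,0.002,0],[1,0.004,0,0.003,0],[1,0.006,0,0.004,0],[1,0.007,0,0.005,0],[1,0.007,0,0.005,0]]'
```

```text
time: 11.2
eef_pos: [0.4633, 0.0138, 0.0895]
tcp_rot: [1.0, -0.028, -0.001, 0.0]
contact_force: [-1.9, -0.3, 5.8]
opening: -0.006
finger_force: 2.7
time: 11.62
eef_pos: [0.4704, 0.0136, 0.0847]
tcp_rot: [1.0, -0.028, 0.0, -0.0]
contact_force: [0.0, 0.3, 0.3]
opening: 0.002
finger_force: 0.0
```

Force fell off just past the catch. To confirm, I'll press the pad squarely from the front.

```bash
python3 -m inch '[[1,0,0,-0.01,0],[1,-0.01,0,-0.01,0],[1,-0.02,0,-0.01,0],[1,-0.02,0,0,0],[1,-0.02,0,0.01,0]]'
python3 -m inch '[[1,0,0,0,0],[1,0.006,0,0,0],[1,0.01,0,0,0],[1,0.013,0,0,0],[1,0.013,0,0,0]]'
python3 -m inch '[[1,0.003,0,0,0],[1,0.006,0,0,0],[1,0.006,0,0,0]]'
```

```text
time: 12.03
eef_pos: [0.4495, 0.0148, 0.0744]
tcp_rot: [1.0, -0.028, 0.001, 0.0]
contact_force: [-0.2, 0.2, 0.7]
opening: -0.0
finger_force: 0.0
time: 12.45
eef_pos: [0.4645, 0.0137, 0.0753]
tcp_rot: [1.0, -0.028, 0.001, 0.0]
contact_force: [-0.9, 0.1, 0.1]
opening: 0.002
finger_force: 0.0
time: 12.7
eef_pos: [0.4657, 0.0141, 0.0741]
tcp_rot: [1.0, -0.027, -0.006, -0.0]
contact_force: [-9.8, -0.8, 8.3]
opening: 0.002
finger_force: 4.9
```

```bash
python3 -m inch '[[1,0.003,0,0,0],[1,0.005,0,0,0],[1,0.005,0,0,0]]'
python3 -m inch '[[1,-0.012,0,0,0],[1,-0.024,0,0,0],[1,-0.024,0,-0.03,0],[1,-0.024,0,-0.07,0],[1,-0.024,0,-0.11,0]]' | head -2
python3 -m inch '[[1,0,0,-0.04,0],[1,0,0.04,-0.08,0],[1,-0.01,0.08,-0.12,0],[1,-0.02,0.12,-0.12,0],[1,-0.02,0.12,-0.12,0]]'
python3 - <<'E'
from h import *
a=shot('scene');t=shot('top')
for n,p in(('s',a),('t',t)):
    w=cloud(p); x,y,z=w[...,0],w[...,1],w[...,2]; col=p['pixels'].astype(int)
    red=(col[...,0]>130)&(col[...,1]<70)&(col[...,2]<70)&(x>.4)&(x<.65)&(abs(y)<.06)&(z>.04)
    if red.any(): print(n,'red',red.sum(),w[red].mean(0), w[red].min(0),w[red].max(0))
    m=(x>.5)&(x<.62)&(y>-.05)&(y<-.02)&(z>.125)&(z<.16); P=w[m]; print('lid',np.polyfit(P[:,0],P[:,2],1),np.median(P,0))
    m=(x>.36)&(x<.49)&(y>-.25)&(y<.1)&(z>.1)&(z<.142); P=w[m]
    if len(P): print('door',P.min(0),P.max(0),np.median(P,0))
for q in('gourd','coasters','spoon'): print(q,[(np.round(d['at']),round(d['score'],2)) for d in ctrl.tip_of(q,t)[:3]])
A=cv2.resize(a['pixels'][105:245,180:330],(400,373));T=cv2.resize(t['pixels'][110:280,130:300],(373,373))
cv2.imwrite('pics/c7.png',np.ascontiguousarray(np.hstack([A,T])[:,:,::-1]))
E
```

```text
time: 12.95
eef_pos: [0.4664, 0.0143, 0.0733]
tcp_rot: [1.0, -0.027, -0.012, -0.001]
contact_force: [-21.2, -0.1, 15.8]
opening: 0.001
finger_force: 10.8
time: 13.37
eef_pos: [0.449, 0.015, 0.1851]
time: 13.78
eef_pos: [0.4239, -0.1065, 0.3087]
tcp_rot: [1.0, -0.028, 0.003, 0.002]
contact_force: [-0.4, -0.5, -0.1]
opening: 0.0
finger_force: 0.0
lid [0.0026 0.1311] [ 0.5624 -0.0352  0.1325]
door [ 0.4069 -0.1799  0.1001] [0.4211 0.0211 0.1366] [ 0.4161 -0.088   0.1215]
lid [-0.0064  0.1361] [ 0.6016 -0.0346  0.1321]
door [ 0.4088 -0.1563  0.1009] [0.4186 0.0128 0.1362] [ 0.4123 -0.0196  0.1321]
gourd [(array([380., 227.]), 0.91), (array([262., 206.]), 0.64)]
coasters [(array([163., 203.]), 0.64), (array([202., 231.]), 0.59)]
spoon []
```

View pics/c7.png

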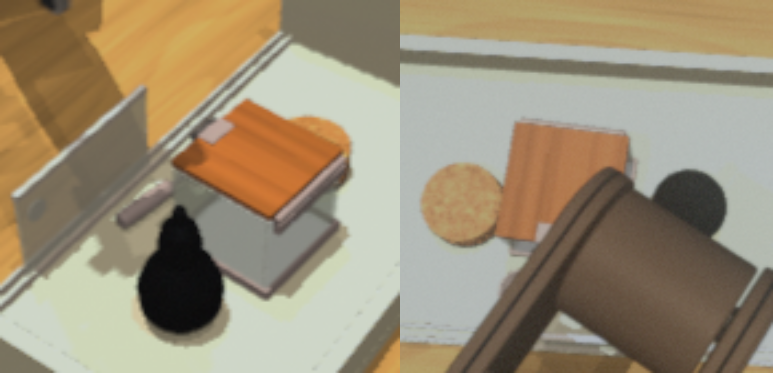

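c7: the lid is flat and shut and the hasp has folded out of view. The gourd, coasters and door are in place; the arm hides the front in the top view. Moving clear for a last check.

```bash
python3 -m inch '[[1,0.0,0.04,0,0],[1,0,0.08,0,0],[1,0,0.12,0,0],[1,0,0.16,0,0],[1,0,0.2,0,0]]' | head -2
python3 -m inch '[[1,0.0,0.04,0,0],[1,0,0.08,0,0],[1,0,0.12,0,0],[1,0,0.16,0,0],[1,0,0.16,0,0]]'
python3 - <<'E'
from h import *
t=shot('top'); w=cloud(t); x,y,z=w[...,0],w[...,1],w[...,2]; col=t['pixels'].astype(int)
red=(col[...,0]>110)&(col[...,1]<70)&(col[...,2]<70)&(x>.4)&(x<.65)&(abs(y)<.06)
print('red',red.sum(),w[red].mean(0) if red.any() else '',w[red].min(0) if red.any() else '')
for q in('gourd','coasters','spoon','hasp_pad'): print(q,[(np.round(d['at']),round(d['score'],2),world(t,d['at'])) for d in ctrl.tip_of(q,t)[:3]])
T=cv2.resize(t['pixels'][110:280,130:300],(600,600));cv2.imwrite('pics/c8.png',np.ascontiguousarray(T[:,:,::-1]))
E
```

```text
time: 14.45
eef_pos: [0.4126, -0.3039, 0.3037]
time: 14.87
eef_pos: [0.4028, -0.4678, 0.3015]
tcp_rot: [1.0, -0.029, -0.001, -0.001]
contact_force: [-0.6, 0.7, -0.0]
opening: 0.001
finger_force: 0.0
red 75 [0.487  0.0097 0.0828] [ 0.4783 -0.0042  0.0788]
gourd [(array([368., 158.]), 0.89, array([ 0.7114, -0.3719,  0.0571])), (array([381., 229.]), 0.72, array([ 0.5298, -0.3967,  0.1009]))]
coasters [(array([165., 203.]), 0.8, array([0.5496, 0.1118, 0.0514]))]
spoon [(array([206., 246.]), 0.75, array([0.4588, 0.0008, 0.0353]))]
hasp_pad [(array([200., 238.]), 0.59, array([0.4765, 0.0215, 0.0163]))]
```

View pics/c8.png

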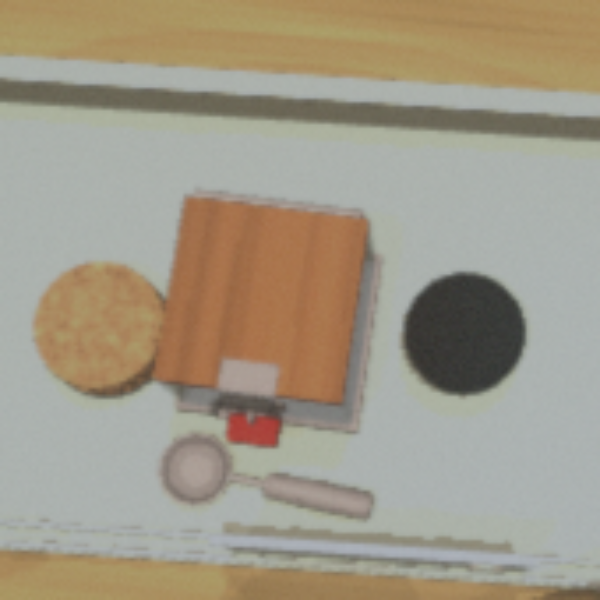

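c8: the red pad at (253,428) lies against the jar's front. Its top edge is at z 0.083 and its outer face at x 0.478, both matching a fully home hasp. Spoon, coasters, gourd and door are unmoved.

```bash
python3 -c "
from plant import ctrl
print(ctrl.sign_off())"
```

```text
the job is handed in; nothing more can be done
None
```

The jar is shut: I pressed the lid fully down first, then pressed the hasp home over the staple. The gourd, coasters, spoon and door look unmoved in the last pictures, the arm is clear of everything, and the job was handed in at about 15 s.

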